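# Inspect and unload dried boards, then reload the drying box

## Task

Slide the drying box's clear guard fully open, take out the dry circuit-board carriers (two or three, in the order red, yellow, white, skipping any colour that is not there), hold each one still and level for about two seconds centred over the upward-looking camera with its underside at the height of the two yellow pointer tips, then set it down flat inside the black tray, side by side with the others. Then load the freshly washed blue carrier from the bench flat into the drying box and slide the guard fully shut. Set every carrier down rather than dropping it, and do not displace the other things on the bench.

Things in the scene. Friction and masses are not known exactly. Their poses are not given: they have to be found in the camera images.
- dryer: Low grey fixed drying box. Origin: on the bench under the middle of its chamber; y along the guard's track, z up. Chamber, open on top: inside 210 (x) by 240 mm (y) about the origin, flat black floor 30 mm above the bench, walls 10 mm thick, tops 55 mm above the bench. A closed housing of the same height, where the guard parks, continues from y = +120 to +390 mm. 230 mm wide in x.
- guard (a joint): Position of the clear sliding guard along the dryer's +y: 0 = fully shut over the chamber, 0.25 m = fully open at its end stop, clear of the chamber. May start up to 40 mm ajar. Rubbing friction about 1.5 N, no spring: stays where it is left. Plate 212 x 256 x 5 mm, top face 62 mm above the bench.
- guard_handle (a point): Top middle of the guard's orange handle, 93 mm above the bench; moves with the guard. The handle is a bar 18 mm thick along the dryer's y, 60 mm long along its x, standing 31 mm above the plate: pinch it from above across the 18 mm and slide.
- viewer: Fixed solder-side camera: white base 160 (x) by 60 (y) by 12 mm, at its centre a black barrel 48 mm in diameter looking straight up, lens top 65 mm above the bench; two thin steel posts at x = -70 and +70 mm, each ending in a 12 mm yellow ball whose top is 128 mm above the bench. Origin: under the middle of the base, z up.
- view_point (a point): The viewing pose: point straight above the lens, midway between the yellow tips, 130 mm above the bench. The middle of a carrier's underside is to be held here, carrier level (any heading). Axes as the viewer's.
- tray: Black open outgoing tray, fixed, outside 270 mm (x) by 170 mm (y), 18 mm high, walls 5 mm, floor 5 mm thick. Origin: middle of its underside on the bench; x axis along its length, z up.
- carrier_red: Circuit-board carrier in red plastic: flat plate 50 mm (x) by 64 mm (y) by 14 mm thick with a green board with chips on top, about 60 g; origin at the middle of its underside, z up when lying flat as it starts, on the chamber floor. To be gripped from above across its 50 mm width. None also when this colour is absent.
- carrier_yellow: Circuit-board carrier in yellow plastic: flat plate 50 mm (x) by 64 mm (y) by 14 mm thick with a green board with chips on top, about 60 g; origin at the middle of its underside, z up when lying flat as it starts, on the chamber floor. To be gripped from above across its 50 mm width. None also when this colour is absent.
- carrier_white: Circuit-board carrier in white plastic: flat plate 50 mm (x) by 64 mm (y) by 14 mm thick with a green board with chips on top, about 60 g; origin at the middle of its underside, z up when lying flat as it starts, on the chamber floor. To be gripped from above across its 50 mm width. None also when this colour is absent.
- carrier_blue: Freshly washed board in a blue carrier, always present: same shape and size as the others (50 mm x, 64 mm y, 14 mm thick, about 60 g, origin at the middle of its underside), waiting flat on the bench between the robot and the dryer, its long side pointing roughly away from the robot.
- wick_jar: Bystander: small jar 36 mm in diameter, 40 mm high, between the dryer and the tray. Leave where it is.
- driver: Bystander: screwdriver, 140 mm long, lying on the bench in front of the dryer.
- spool: Bystander: metal solder spool, 56 mm in diameter, 40 mm high, beyond the dryer.
- flux: Bystander: amber bottle 44 mm in diameter, 110 mm high, at the back.
- battery: Bystander: black laptop battery 55 x 200 x 18 mm, on the bench at the robot's front right.
- cup: Bystander: white mug, 72 mm in diameter, 85 mm high, at the left.
- drive: Bystander: flat aluminium drive 100 x 70 x 9 mm, to the right of the tray.
Mind the look-alikes: they are no part of the job. Several things look just like the viewer: the one meant starts farthest to the robot's left.

How it is judged:
By the outcome, as a careful person would: the job done as asked, in the order asked, and still so for the second after the job is handed in, with the robot touching nothing.
Of carrier_red, carrier_yellow, carrier_white only 2 to 3 are there at a start; the rules pass over those that are not, and their reading is None.
At some moment in a run one of carrier_red, carrier_yellow, carrier_white may be knocked a few centimetres aside while the robot is not near it.
It also fails if it takes over 208 s, if anything falls off the work surface, if the arm or the gripper's body presses on something with over 40 N, if the wrist force passes 120 N, or if a joint passes its speed limit or range.

## Robot

A 6-joint arm with a two-finger parallel gripper is mounted at the origin on the work surface. World frame = base frame: x ahead of the robot, y to its left, z up, the work surface at z = 0. Lengths are in m, angles in rad, forces in N, time in s.
With the tool pointing down it reaches from about 0.225 to 0.875 m from the base axis. Payload 3.4 kg.
Tool frame: the origin (TCP) lies on the centre line of the jaws, within the pads' length; the fingertips stand 17 mm ahead of it and the grasp point (between the pads) lies 2 mm behind it (nose_length is the distance from the TCP to the fingertips, in m); z points along the fingers, y is the line along which they close (so a half turn about z gives the same grasp; the last joint's range is limited). The gripper opens to 85 mm and grips with 20 to 120 N. Pads are 22 mm wide; open, the fingers measure 114 mm over their backs; the gripper's body (76 mm by 85 mm) begins 54 mm behind the grasp point. The pads swing forward as they close: fully open they stand 13 mm farther back than shut.
Start: joints at [1.023, 0.276, 1.505, -0, 1.361, -0.121], TCP at [0.238, 0.523, 0.248] pointing down, gripper open.
Joint ranges: [-2.89, 2.89], [-0.75, 2.08], [0.22, 2.7], [-1.18, 4.32], [0.11, 2.71], [-2.7, 2.7]. Speed limits (rad/s): [2.57, 2.57, 3.14, 3.14, 3.14, 3.14].

## Interface

Orientations are given as a unit quaternion [w, x, y, z].
In Python, from rig import get_state, get_image, sign_off, find_in, place_of, nose_length gives the robot as it stands.
- The arm moves only by the tool apply_moves, never from a script. Its argument "deltas" is one flat list of numbers, 5 for each row, row after row: the finger opening in mm, from 0 to 85.4, then the shift along the tool's x, y, z in mm, then the turn about the tool's z in degrees. A call has 1 to 12 rows; each row is the pose to reach, as a shift and turn from the pose commanded when the call began, along the tool's axes at that moment; what a row does not reach only later rows make up. A row lasts 1/12 s, in which the tool goes at most 41.7 mm and 7.16 degrees, less where a joint would pass 70% of its speed; a pose out of reach is approached as far as the arm can. A call with a gripper value outside its range is refused whole. The fingers move at their own pace and stop on an object; "squeeze" is the grip in N (left out, the last holds). Time passes only in rows, so rows that repeat a pose let the fingers close. It gives the time, the measured TCP pose, the force, the opening and the grip force at its end, in the units of the state.
- get_state(): the state, without advancing time (a new reading comes with each control period).
- get_image(name): name is "scene" or "top"; returns a dict with "frame" (420x560x3 uint8, red, green, blue), "K" (3x3 intrinsics, pixels), "position" and "orientation" of the camera in the world. Camera axes: x right, y down, z forward; pixel columns grow to the right and rows downward; lengths in m; the calibration is good to about 2 mm. A picture is of the moment at which its call begins. There is no depth.
- sign_off(): hands the job in; it is judged then, once.
Trained networks look in a picture, given as the dict that the camera call returned (one of the last four; its "shot" number tells which), for a name from the list of things; names that differ only in an ending like _2 or _b are one class to them, and where a whole thing is asked for, a point or a joint stands for the part that bears it (a point fixed in the world has none). Each returns a list of dicts, best first, with "score" (0 to 1); they miss things now and then, are a little off and sometimes report something else, mostly with a low value. They report only what shows in the picture. A call takes as long as a camera call. They do not tell look-alikes from the thing itself.
- find_in(query, picture): "point" ([column, row] in pixels, amid what is visible of it).
- place_of(query, picture): "point" ([column, row] in pixels: a listed point, or the origin of a listed thing).
The state is a dict: "clock": time; "qpos": joint angles; "qd": joint speeds; "effort": joint torques, N m; "position": TCP position; "ee_rot": TCP orientation; "contact_force": force on the tool from outside, world axes, zero at the start; "moment": the same for the moment, N m; "width": finger opening in m; "gripper_force": force on a finger pad.
Only numpy, scipy, OpenCV 4.12 (cv2) and the standard library are available. Lean on these libraries where they do the work, as an engineer would, in place of code of your own. Each camera call takes 0.05 s, during which the arm holds its last target. There are 200 camera calls.

## Working session

There is one attempt and no reset: what is moved stays moved. The work goes in short steps, Python scripts to look and compute and a tool call to move; the robot and the scene stay as the last step left them, time stands still between calls to the robot, and variables do not carry over. Pictures are saved under pics/ and viewed, at most 14 in all, crops included, and the job is handed in when it is done.

Besides the shell and the picture viewer there is one more tool, called by a JSON object that holds its "api" and its "payload", one argument or row to a line. apply_moves: Moves the arm, as the interface text tells. Its arguments: {"type":"object","properties":{"deltas":{"type":"array"},"squeeze":{"type":"number"}},"required":["deltas"]}

```bash
ls; mkdir -p pics; cat > h.py <<'E'
import numpy as np, cv2
from scipy.spatial.transform import Rotation as R
from rig import *
def rot(q): return R.from_quat([q[1],q[2],q[3],q[0]]).as_matrix()
def ray(pic,p):
    K=np.array(pic["K"]); d=np.linalg.inv(K)@[p[0],p[1],1]
    return np.array(pic["position"]), rot(pic["orientation"])@d
def at(pic,p,z):
    o,d=ray(pic,p); return o+d*(z-o[2])/d[2]
def proj(pic,X):
    c=rot(pic["orientation"]).T@(np.array(X)-pic["position"]); u=np.array(pic["K"])@c; return u[:2]/u[2]
def save(pic,n,s=1,crop=None):
    f=pic["frame"]
    if crop: f=f[crop[1]:crop[3],crop[0]:crop[2]]
    f=cv2.resize(f,None,fx=s,fy=s,interpolation=cv2.INTER_CUBIC)
    cv2.imwrite("pics/"+n+".png",f[:,:,::-1])
E
python3 - <<'E'
from h import *
s=get_state(); print({k:np.round(v,3).tolist() for k,v in s.items()}); print(nose_length)
np.set_printoptions(precision=3,suppress=True)
zs=dict(dryer=0,guard_handle=.093,viewer=0,view_point=.13,tray=0,carrier_red=.03,carrier_yellow=.03,carrier_white=.03,carrier_blue=0,wick_jar=0,driver=0,spool=0,flux=0,cup=0)
for n in ("top","scene"):
    p=get_image(n); save(p,n+"0",1.4); print(n,p["position"],rot(p["orientation"]).round(2).tolist())
    for k,z in zs.items():
        print(k,[(np.round(r["point"],0).tolist(),round(r["score"],2),at(p,r["point"],z)[:2].round(3).tolist()) for r in place_of(k,p)][:4])
E
```

```text
pics
{'clock': 0.0, 'qpos': [1.023, 0.277, 1.506, -0.0, 1.361, -0.121], 'qd': [0.0, -0.0, -0.002, -0.002, -0.0, -0.002], 'effort': [0.001, -41.676, -24.58, -0.001, 0.011, 0.0], 'position': [0.238, 0.523, 0.247], 'ee_rot': [-0.0, 0.212, 0.977, -0.001], 'contact_force': [-0.105, 0.116, 0.537], 'moment': [-0.071, -0.045, 0.008], 'gripper_force': 0.0, 'width': 0.085}
0.017
top [0.292 0.002 1.529] [[-0.02, -0.99, 0.15], [-1.0, 0.02, 0.0], [-0.01, -0.15, -0.99]]
dryer [([239.0, 174.0], 0.61, [0.629, 0.125]), ([248.0, 120.0], 0.5, [0.795, 0.099])]
guard_handle [([274.0, 168.0], 0.61, [0.624, 0.019])]
viewer [([313.0, 227.0], 0.95, [0.467, -0.09]), ([407.0, 321.0], 0.68, [0.193, -0.354])]
view_point [([417.0, 324.0], 0.87, [0.192, -0.348]), ([317.0, 223.0], 0.67, [0.463, -0.095])]
tray [([374.0, 193.0], 0.76, [0.566, -0.273]), ([314.0, 163.0], 0.32, [0.658, -0.099])]
carrier_red [([310.0, 128.0], 0.19, [0.758, -0.086])]
carrier_yellow []
carrier_white []
carrier_blue [([210.0, 244.0], 0.81, [0.422, 0.212])]
wick_jar []
driver [([266.0, 250.0], 0.82, [0.401, 0.047])]
spool [([245.0, 118.0], 0
[... 258 characters left out ...]
343.0, 233.0], 0.87, [0.631, 0.135])]
guard_handle [([315.0, 238.0], 0.62, [0.631, 0.017])]
viewer [([116.0, 220.0], 0.66, [0.185, -0.349]), ([243.0, 240.0], 0.59, [0.47, -0.099])]
view_point [([238.0, 210.0], 0.87, [0.46, -0.098]), ([98.0, 190.0], 0.65, [0.176, -0.348])]
tray [([210.0, 302.0], 0.71, [0.568, -0.273]), ([312.0, 171.0], 0.5, [0.404, 0.22]), ([384.0, 284.0], 0.45, [0.812, 0.109])]
carrier_red []
carrier_yellow []
carrier_white []
carrier_blue [([310.0, 174.0], 0.62, [0.407, 0.206])]
wick_jar []
driver [([270.0, 203.0], 0.52, [0.418, 0.039])]
spool [([381.0, 282.0], 0.87, [0.803, 0.106])]
flux [([319.0, 320.0], 0.62, [0.777, -0.089])]
cup [([364.0, 127.0], 0.68, [0.365, 0.491])]
```

View pics/top0.png

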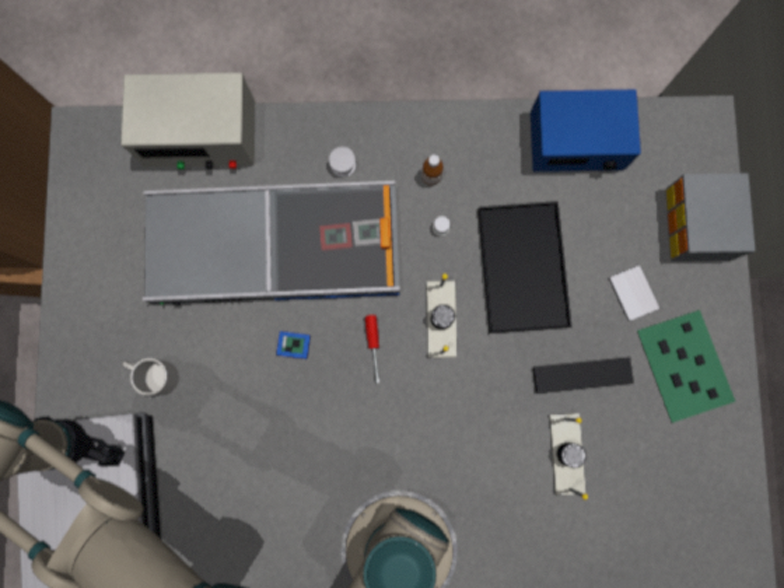

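View pics/scene0.png

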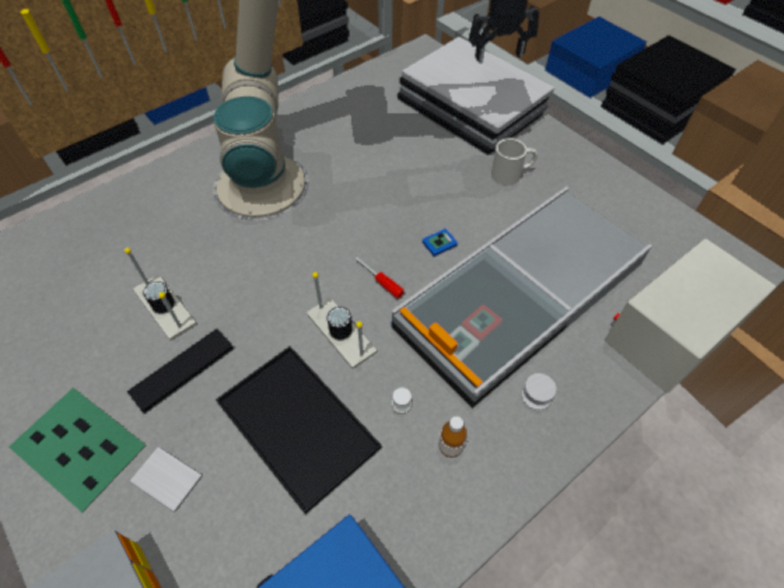

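The top view shows the guard almost shut, with red (335,237) and white (368,232) in the chamber and no yellow visible. The correct viewer is at (443,317), blue is at (293,345), and the tray is at (524,268), all in 1.4x pixels. Next I'll measure headings and refine positions.

```bash
cat >> h.py <<'E'
np.set_printoptions(precision=4,suppress=True)
def mask(pic,c):
    h=cv2.cvtColor(pic["frame"],cv2.COLOR_RGB2HSV).astype(int); H,S,V=h[...,0],h[...,1],h[...,2]
    m=dict(blue=(H>104)&(H<125)&(S>130)&(V>60),red=((H<8)|(H>172))&(S>70)&(V>50),
      yellow=(H>20)&(H<33)&(S>110)&(V>80),white=(S<40)&(V>125),orange=(H>8)&(H<20)&(S>150)&(V>120),green=(H>45)&(H<95)&(S>60))[c]
    return m.astype(np.uint8)
def blobs(pic,c,z,lo,hi,amin=4):
    """blobs whose world centre lies in box; returns (centre xy, rect centre xy, heading deg of long side, w, l)"""
    n,l,st,ce=cv2.connectedComponentsWithStats(mask(pic,c)); out=[]
    for i in range(1,n):
        if st[i,4]<amin: continue
        w=at(pic,ce[i],z)[:2]
        if not(lo[0]<w[0]<hi[0] and lo[1]<w[1]<hi[1]): continue
        ys,xs=np.nonzero(l==i)
        P=np.array([at(pic,(x+dx,y+dy),z)[:2] for x,y in zip(xs,ys) for dx in(-.5,.5) for dy in(-.5,.5)],np.float32)
        b=cv2.boxPoints(cv2.minAreaRect(P)); e=[b[1]-b[0],b[2]-b[1]]; e.sort(key=np.linalg.norm)
        out.append((st[i,4],w.round(4),b.mean(0).round(4),round(float(np.degrees(np.arctan2(e[1][1],e[1][0])))%180,1),[round(float(np.linalg.norm(v)),3) for v in e]))
    return out
E
python3 - <<'E'
from h import *
p={n:get_image(n) for n in("top","scene")}
s=1.4
c={"top":dict(dry=[(395,182),(399,290),(145,300),(145,192)],tray=[(479,208),(557,203),(570,327),(490,332)]),
"scene":dict(tray=[(218,402),(290,349),(380,446),(306,508)],dry=[(395,318),(475,393),(650,246),(567,189)])}
for n in p:
    for k in c[n]:
        z=.055 if k=="dry" else .018
        P=np.array([at(p[n],np.array(q)/s,z)[:2] for q in c[n][k]]); print(n,k,P.tolist(),P.mean(0)); 
    print("balls",blobs(p[n],"yellow",.122,(.3,-.25),(.6,.05),1))
    print("blue",blobs(p[n],"blue",.012,(.3,.1),(.5,.3),20))
    for col in("red","yellow","white"): print(col,blobs(p[n],col,.044,(.52,-.01),(.74,.26),6))
    print("orange",blobs(p[n],"orange",.08,(.5,-.05),(.75,.1),6))
E
```

```text
top dry [[0.7459398262678472, -0.004998998544823604], [0.5186348334340866, -0.009516754800572028], [0.5063183545550646, 0.5072404577204934], [0.7331712187893726, 0.5149941139627063]] [0.626  0.2519]
top tray [[0.6973661305562733, -0.1822131478199581], [0.7055227598618754, -0.34777884455865204], [0.4413161212087407, -0.36186350191539746], [0.43354299769917365, -0.19629812204191646]] [ 0.5694 -0.272 ]
balls [(np.int32(16), array([ 0.5342, -0.0977]), array([ 0.5349, -0.098 ], dtype=float32), 178.6, [0.011, 0.014]), (np.int32(9), array([ 0.3941, -0.0954]), array([ 0.3946, -0.0957], dtype=float32), 178.5, [0.008, 0.011])]
blue [(np.int32(189), array([0.4132, 0.2119]), array([0.4143, 0.2124], dtype=float32), 82.3, [0.053, 0.066])]
red [(np.int32(183), array([0.6352, 0.1205]), array([0.6359, 0.1205], dtype=float32), 89.9, [0.054, 0.064])]
yellow []
white [(np.int32(156), array([0.6428, 0.0614]), array([0.6438, 0.0581], dtype=float32), 89.3, [0.054, 0.055]), (np.int32(6), array([0.6346, 0.1021]), array([0.6341, 0.1031], dtype=float32), 179.7, [0.006, 0.015])]
orange [(np.int32(354), array([0
[... 555 characters left out ...]
], dtype=float32), 145.3, [0.011, 0.017]), (np.int32(16), array([ 0.5359, -0.0966]), array([ 0.5359, -0.0966], dtype=float32), 51.2, [0.012, 0.013])]
blue [(np.int32(155), array([0.4204, 0.2084]), array([0.4176, 0.212 ], dtype=float32), 81.5, [0.059, 0.071])]
red [(np.int32(125), array([0.6428, 0.1175]), array([0.6393, 0.1211], dtype=float32), 95.0, [0.052, 0.066])]
yellow []
white [(np.int32(32), array([0.635 , 0.1052]), array([0.6356, 0.1058], dtype=float32), 178.3, [0.015, 0.031]), (np.int32(189), array([0.653, 0.065]), array([0.647 , 0.0581], dtype=float32), 93.9, [0.058, 0.061])]
orange [(np.int32(564), array([0.641 , 0.0107]), array([0.6394, 0.0162], dtype=float32), 1.6, [0.04, 0.21])]
```

```bash
cat >> h.py <<'E'
def go(*wps):
    """each wp: x,y,z,heading(deg) of tool y -> tool-frame deltas mm, deg"""
    s=get_state(); M=rot(s["ee_rot"]); hd=np.degrees(np.arctan2(M[1,1],M[0,1]))
    print("t",round(s["clock"],2),"pos",np.round(s["position"],4),"hd",round(hd,1),"w",round(s["width"],4),"F",np.round(s["contact_force"],1),"q",np.round(s["qpos"],2),"tilt z",M[:,2].round(4))
    for w in wps:
        d=M.T@(np.array(w[:3])-s["position"])*1000; t=-((w[3]-hd+90)%180-90)
        print(" ->",w,np.round(d,1),round(t,1))
E
python3 -c "
from h import *
go((.628,.018,.16,91.4),(.628,.018,.088,91.4))"
```

```text
t 1.6 pos [0.238  0.5235 0.2483] hd 65.5 w 0.0858 F [-0.1  0.1 -0.4] q [ 1.02  0.28  1.5  -0.    1.36 -0.12] tilt z [ 0.      0.0001 -1.    ]
 -> (0.628, 0.018, 0.16, 91.4) [-564.2 -298.7   88.3] -25.9
 -> (0.628, 0.018, 0.088, 91.4) [-564.2 -298.7  160.3] -25.9
```

{"api": "apply_moves", "payload": {
  "deltas": [70, -564, -299, 60, -26, 70, -564, -299, 60, -26, 70, -564, -299, 60, -26, 70, -564, -299, 60, -26, 70, -564, -299, 60, -26, 70, -564, -299, 60, -26, 70, -564, -299, 60, -26, 70, -564, -299, 60, -26, 70, -564, -299, 60, -26, 70, -564, -299, 60, -26, 70, -564, -299, 60, -26, 70, -564, -299, 60, -26],
  "squeeze": 40
}}

```text
clock: 2.6
position: [0.5369, 0.1352, 0.2025]
ee_rot: [0.0, -0.013, 1.0, 0.0]
contact_force: [0.3, 0.5, -0.7]
width: 0.07
gripper_force: 0.0
```

```bash
python3 -c "
from h import *
go((.628,.018,.16,91.4),(.628,.018,.088,91.4))"
```

```text
t 2.6 pos [0.5369 0.1352 0.2025] hd 91.5 w 0.07 F [ 0.3  0.5 -0.7] q [ 0.12  0.27  1.63  0.    1.24 -1.48] tilt z [ 0.0006  0.0003 -1.    ]
 -> (0.628, 0.018, 0.16, 91.4) [ -87.9 -119.6   42.5] 0.1
 -> (0.628, 0.018, 0.088, 91.4) [ -87.9 -119.6  114.5] 0.1
```

{"api": "apply_moves", "payload": {
  "deltas": [70, -83, -112, 40, 0, 70, -83, -112, 40, 0, 70, -83, -112, 40, 0, 70, -83, -112, 40, 0, 70, -83, -112, 40, 0, 70, -83, -112, 40, 0, 70, -83, -112, 40, 0]
}}

```text
clock: 3.18
position: [0.6212, 0.0283, 0.1626]
ee_rot: [-0.0, -0.014, 1.0, 0.001]
contact_force: [0.3, 0.7, -0.3]
width: 0.0702
gripper_force: 0.0
```

```bash
python3 -c "
from h import *
p=get_image('scene'); save(p,'s1',3,(190,130,440,300)); q=get_image('top')
for a in (p,q): print([(at(a,r['point'],.093)[:2],r['score'],r['point']) for r in place_of('guard_handle',a)][:2])
go((.628,.018,.088,91.4))"
```

```text
[(array([0.6336, 0.0236]), 0.62, [317.3, 237.8])]
[(array([0.6296, 0.0205]), 0.94, [273.7, 166.2])]
t 3.38 pos [0.6214 0.0287 0.1633] hd 91.6 w 0.0701 F [-0.9 -0.  -0.3] q [-0.07  0.4   1.53  0.    1.21 -1.67] tilt z [ 0.0009  0.0003 -1.    ]
 -> (0.628, 0.018, 0.088, 91.4) [ -6.3 -10.9  75.3] 0.2
```

View pics/s1.png

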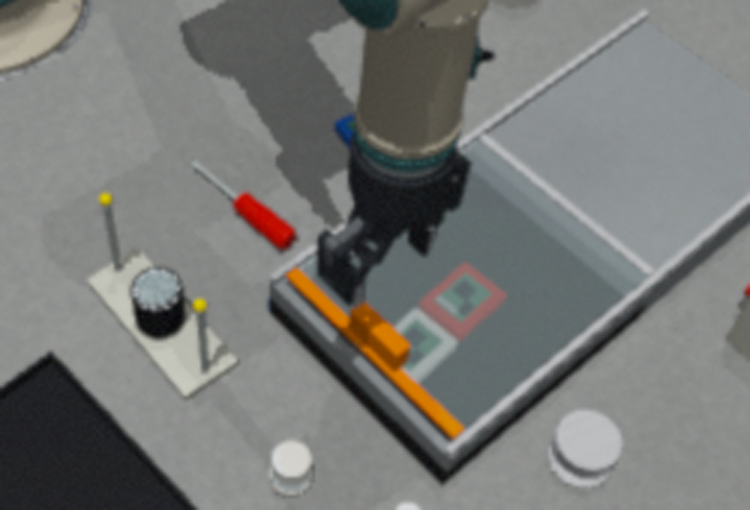

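{"api": "apply_moves", "payload": {
  "deltas": [70, -8, -8, 30, 0, 70, -8, -8, 55, 0, 70, -8, -8, 75, 0, 70, -8, -8, 75, 0, 10, -8, -8, 75, 0, 10, -8, -8, 75, 0, 10, -8, -8, 75, 0, 10, -8, -8, 75, 0, 10, -8, -8, 75, 0, 10, -8, -8, 75, 0, 10, -8, -8, 75, 0, 10, -8, -8, 75, 0],
  "squeeze": 30
}}

```text
clock: 4.38
position: [0.6311, 0.0196, 0.0893]
ee_rot: [0.002, -0.013, 1.0, 0.0]
contact_force: [-0.4, 0.3, 6.7]
width: 0.0175
gripper_force: 32.3
```

{"api": "apply_moves", "payload": {
  "deltas": [10, 0, 10, 0, 0, 10, 0, 30, 0, 0, 10, 0, 50, 0, 0, 10, 0, 75, 0, 0, 10, 0, 100, 0, 0, 10, 0, 125, 0, 0, 10, 0, 150, 0, 0, 10, 0, 175, 0, 0, 10, 0, 195, 0, 0, 10, 0, 210, 0, 0, 10, 0, 218, 0, 0, 10, 0, 220, 0, 0]
}}

```text
clock: 5.38
position: [0.6253, 0.2411, 0.0893]
ee_rot: [0.002, -0.014, 1.0, 0.0]
contact_force: [-0.6, -2.3, 6.1]
width: 0.0176
gripper_force: 32.3
```

```bash
python3 -c "
from h import *
go((.628,.018,.088,91.4))"
```

```text
t 5.38 pos [0.6253 0.2411 0.0893] hd 91.6 w 0.0176 F [-0.6 -2.3  6.1] q [ 0.26  0.53  1.51 -0.    1.1  -1.33] tilt z [ 0.0038  0.0007 -1.    ]
 -> (0.628, 0.018, 0.088, 91.4) [   3.7 -223.1    1.1] 0.2
```

Continue slowly to the end stop.

{"api": "apply_moves", "payload": {
  "deltas": [10, 0, 4, 0, 0, 10, 0, 8, 0, 0, 10, 0, 11, 0, 0, 10, 0, 14, 0, 0, 10, 0, 14, 0, 0]
}}

```text
clock: 5.8
position: [0.625, 0.2539, 0.0893]
ee_rot: [0.002, -0.014, 1.0, 0.0]
contact_force: [-1.0, 0.2, 5.3]
width: 0.0171
gripper_force: 32.2
```

{"api": "apply_moves", "payload": {
  "deltas": [10, 0, 3, 0, 0, 10, 0, 6, 0, 0, 10, 0, 9, 0, 0, 10, 0, 12, 0, 0, 10, 0, 12, 0, 0]
}}

```text
clock: 6.22
position: [0.6248, 0.2592, 0.0893]
ee_rot: [0.001, -0.014, 1.0, -0.006]
contact_force: [0.5, -15.8, 8.6]
width: 0.0172
gripper_force: 33.1
```

{"api": "apply_moves", "payload": {
  "deltas": [10, 0, -5, 0, 0, 10, 0, -5, 0, 0, 50, 0, -5, 0, 0, 50, 0, -5, 0, 0, 50, 0, -5, 0, 0, 50, 0, -5, -40, 0, 60, 0, -5, -80, 0, 60, 0, 10, -90, 7, 60, 0, 20, -90, 14, 60, 0, 20, -90, 21, 60, 0, 20, -90, 28, 60, 0, 20, -90, 35]
}}

```text
clock: 7.22
position: [0.6226, 0.2861, 0.1772]
ee_rot: [-0.0, 0.29, 0.957, -0.0]
contact_force: [0.3, 0.6, -0.2]
width: 0.0601
gripper_force: 0.0
```

```bash
cat >> h.py <<'E'
def look(name=None):
    for n in("top","scene"):
        p=get_image(n)
        if name and n in name: save(p,name[n],2,(150,90,450,300))
        for col in("red","yellow","white"): print(n,col,blobs(p,col,.044,(.52,-.01),(.74,.26),12))
        print(n,"green",blobs(p,"green",.044,(.52,-.01),(.74,.26),12))
        for c in("carrier_red","carrier_yellow","carrier_white"): print(c,[(at(p,r["point"],.03)[:2],r["score"]) for r in place_of(c,p)][:2])
        print([(at(p,r['point'],.093)[:2],r['score']) for r in place_of('guard_handle',p)][:1])
E
python3 -c "
from h import *
look({'top':'t2'})
go((.637,.121,.16,1))"
```

```text
top red [(np.int32(316), array([0.6362, 0.1203]), array([0.6364, 0.1208], dtype=float32), 94.9, [0.061, 0.072])]
top yellow []
top white [(np.int32(452), array([0.5676, 0.0665]), array([0.6273, 0.1222], dtype=float32), 91.5, [0.223, 0.262]), (np.int32(255), array([0.6442, 0.0506]), array([0.6444, 0.0516], dtype=float32), 94.9, [0.055, 0.067]), (np.int32(14), array([0.6356, 0.1031]), array([0.6356, 0.1031], dtype=float32), 179.7, [0.006, 0.024])]
top green [(np.int32(78), array([0.6445, 0.0547]), array([0.6452, 0.0537], dtype=float32), 89.1, [0.027, 0.035]), (np.int32(69), array([0.6365, 0.1238]), array([0.6359, 0.1234], dtype=float32), 89.1, [0.024, 0.035])]
carrier_red [(array([0.415 , 0.2074]), 0.65), (array([0.6459, 0.1157]), 0.57)]
carrier_yellow [(array([ 0.506 , -0.4973]), 0.18)]
carrier_white [(array([0.6491, 0.0524]), 0.71)]
[(array([0.6201, 0.2505]), 0.9)]
scene red [(np.int32(325), array([0.6402, 0.1203]), array([0.6388, 0.1219], dtype=float32), 94.6, [0.063, 0.076])]
scene yellow []
scene white [(np.int32(19), array([0.6345, 0.106 ]), array([0.6345, 0.1058], dtype=float32), 178.3, [0.011, 0.024]), (np.int32(313), array([0.6474, 0.0491]), array([0.6466, 0.0514], dtype=float32), 94.6, [0.057, 0.073])]
scene green [(np.int32(74), array([0.6369, 0.1267]), array([0.6371, 0.1263], dtype=float32), 96.6, [0.03, 0.035]), (np.int32(89), array([0.6452, 0.0578]), array([0.6458, 0.0574], dtype=float32), 97.7, [0.031, 0.037])]
carrier_red [(array([0.6456, 0.1238]), 0.86), (array([ 0.4857, -0.1053]), 0.26)]
carrier_yellow [(array([ 0.5287, -0.5039]), 0.54)]
carrier_white [(array([0.6554, 0.0536]), 0.63)]
[(array([0.6299, 0.2584]), 0.69)]
t 7.72 pos [0.623  0.2854 0.1775] hd 56.6 w 0.0605 F [ 1.1  0.  -0.8] q [ 0.33  0.48  1.36  0.    1.3  -0.66] tilt z [ 0.      0.0001 -1.    ]
 -> (0.637, 0.121, 0.16, 1) [-102.3 -129.5   17.4] 55.6
```

View pics/t2.png

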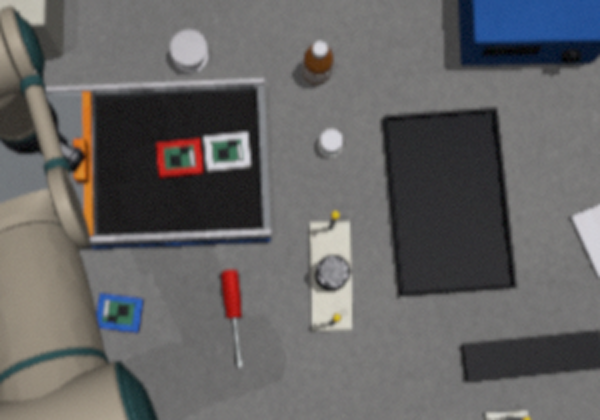

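{"api": "apply_moves", "payload": {
  "deltas": [66, -30, -40, 10, 7, 66, -60, -75, 17, 14, 66, -90, -115, 17, 21, 66, -102, -129, 17, 28, 66, -102, -129, 17, 35, 66, -102, -129, 17, 42, 66, -102, -129, 17, 49, 66, -102, -129, 40, 52, 66, -102, -129, 70, 52, 66, -102, -129, 85, 52, 66, -102, -129, 85, 52, 66, -102, -129, 85, 52]
}}

```text
clock: 8.72
position: [0.6366, 0.1215, 0.0919]
ee_rot: [-0.001, 0.678, 0.735, -0.001]
contact_force: [-0.4, 0.4, 0.3]
width: 0.0659
gripper_force: 0.0
```

```bash
python3 -c "
from h import *
go((.6375,.1215,.048,4.8))"
```

```text
t 8.72 pos [0.6366 0.1215 0.0919] hd 4.6 w 0.0659 F [-0.4  0.4  0.3] q [0.08 0.5  1.56 0.   1.09 0.  ] tilt z [-0.0017 -0.0001 -1.    ]
 -> (0.6375, 0.1215, 0.048, 4.8) [-0.1  1.  43.9] -0.2
```

{"api": "apply_moves", "payload": {
  "deltas": [66, 0, 1, 25, 0, 66, 0, 1, 35, 0, 66, 0, 1, 38, 0, 66, 0, 1, 40, 0, 66, 0, 1, 40, 0]
}}

```text
clock: 9.13
position: [0.6383, 0.1217, 0.0531]
ee_rot: [0.0, 0.678, 0.735, 0.0]
contact_force: [0.0, 0.2, 0.3]
width: 0.0657
gripper_force: 0.0
```

```bash
python3 -c "
from h import *
import rig;print(rig.nose_length)
p=get_image('scene');save(p,'s3',4,(250,160,400,290));go((.6375,.1215,.048,4.8))"
```

```text
0.017
t 9.18 pos [0.6386 0.1217 0.0534] hd 4.5 w 0.0656 F [ 0.1 -0.2 -0.3] q [0.08 0.54 1.6  0.   1.   0.  ] tilt z [ 0.0016  0.0002 -1.    ]
 -> (0.6375, 0.1215, 0.048, 4.8) [-0.2 -1.1  5.4] -0.3
```

View pics/s3.png

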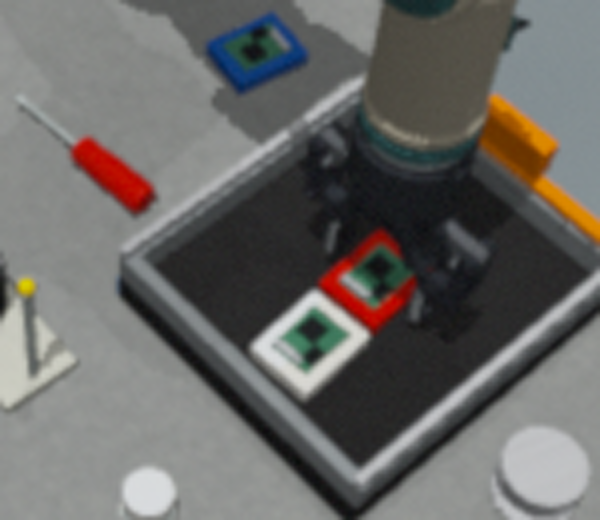

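The fingers straddle the red carrier (375,280 in the crop). I'll lower the last 6 mm and grip.

{"api": "apply_moves", "payload": {
  "deltas": [66, 0, 0, 3, 0, 66, 0, 0, 6, 0, 58, 0, 0, 6, 0, 50, 0, 0, 6, 0, 40, 0, 0, 6, 0, 40, 0, 0, 6, 0, 40, 0, 0, 6, 0, 40, 0, 0, 6, 0],
  "squeeze": 30
}}

```text
clock: 9.85
position: [0.6382, 0.1217, 0.0467]
ee_rot: [0.0, 0.679, 0.735, 0.0]
contact_force: [-0.5, 0.1, 0.3]
width: 0.0492
gripper_force: 32.7
```

```bash
python3 -c "
from h import *
go((.465,-.0962,.20,4.6),(.465,-.0962,.147,4.6))"
```

```text
t 9.85 pos [0.6382 0.1217 0.0467] hd 4.5 w 0.0492 F [-0.5  0.1  0.3] q [0.08 0.54 1.61 0.   0.99 0.  ] tilt z [ 0.0005  0.0001 -1.    ]
 -> (0.465, -0.0962, 0.2, 4.6) [-203.5 -189.8 -153.4] -0.1
 -> (0.465, -0.0962, 0.147, 4.6) [-203.5 -189.8 -100.4] -0.1
```

{"api": "apply_moves", "payload": {
  "deltas": [40, 0, 0, -15, 0, 40, 0, 0, -50, 0, 40, 0, 0, -90, 0, 40, -5, -5, -130, 0, 40, -30, -28, -150, 0, 40, -58, -54, -150, 0, 40, -86, -80, -150, 0, 40, -114, -106, -150, 0, 40, -142, -132, -150, 0, 40, -170, -158, -150, 0, 40, -190, -177, -150, 0, 40, -203, -190, -150, 0]
}}

```text
clock: 10.85
position: [0.4623, -0.0975, 0.1963]
ee_rot: [-0.0, 0.679, 0.734, -0.001]
contact_force: [0.8, 0.0, -0.8]
width: 0.0494
gripper_force: 32.5
```

{"api": "apply_moves", "payload": {
  "deltas": [40, 0, 0, 10, 0, 40, 0, 0, 25, 0, 40, 0, 0, 40, 0, 40, 0, 0, 47, 0, 40, 0, 0, 49, 0, 40, 0, 0, 49, 0, 40, 0, 0, 49, 0]
}}

```text
clock: 11.43
position: [0.4653, -0.0955, 0.1477]
ee_rot: [0.0, 0.678, 0.735, 0.0]
contact_force: [0.1, -0.7, -0.1]
width: 0.0488
gripper_force: 32.5
```

```bash
cat >> h.py <<'E'
def held(col):
    for n in("top","scene"):
        p=get_image(n)
        print(n,col,blobs(p,col,.137,(.38,-.19),(.56,0),5),"balls",[b[1] for b in blobs(p,"yellow",.122,(.3,-.25),(.6,.05),1)])
        save(p,'held_%s_%s'%(col,n),5,[int(v) for v in (*(proj(p,(.465,-.096,.12))-55),*(proj(p,(.465,-.096,.12))+55))])
E
python3 -c "
from h import *
held('red');go((.465,-.0962,.147,4.6))"
```

```text
top red [(np.int32(70), array([ 0.4532, -0.0715]), array([ 0.4603, -0.0674], dtype=float32), 26.6, [0.023, 0.053]), (np.int32(12), array([ 0.4462, -0.1261]), array([ 0.4464, -0.1268], dtype=float32), 178.4, [0.011, 0.011])] balls [array([ 0.3946, -0.0952])]
scene red [(np.int32(213), array([ 0.5115, -0.0064]), array([ 0.5099, -0.0061], dtype=float32), 4.9, [0.031, 0.074]), (np.int32(179), array([ 0.4644, -0.1136]), array([ 0.4643, -0.1067], dtype=float32), 3.1, [0.048, 0.062])] balls [array([ 0.3953, -0.0949]), array([ 0.5351, -0.0957])]
t 11.53 pos [ 0.4654 -0.0957  0.1481] hd 4.6 w 0.049 F [-0.3 -0.6 -0.2] q [-0.35  0.21  1.87  0.    1.06 -0.43] tilt z [ 0.0015 -0.0004 -1.    ]
 -> (0.465, -0.0962, 0.147, 4.6) [-0.4 -0.4  1.1] -0.0
```

View pics/held_red_scene.png

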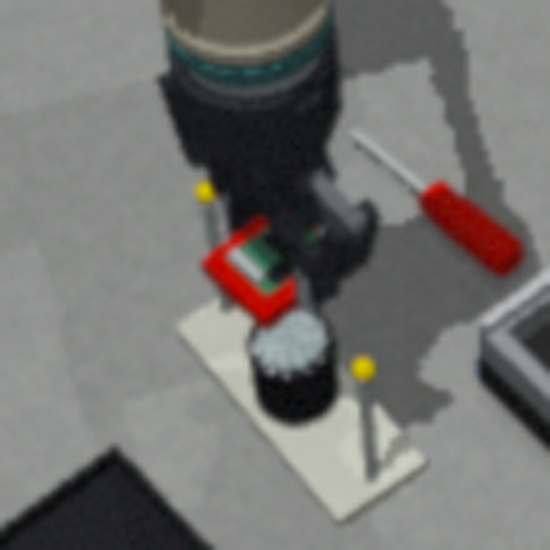

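Red is held level between the yellow tips (205,190) and (362,368) of the crop. I'll trim 1 mm and hold for over 2 s.

{"api": "apply_moves", "payload": {
  "deltas": [40, 0, 0, 1, 0, 40, 0, 0, 1, 0, 40, 0, 0, 1, 0, 40, 0, 0, 1, 0, 40, 0, 0, 1, 0, 40, 0, 0, 1, 0, 40, 0, 0, 1, 0, 40, 0, 0, 1, 0, 40, 0, 0, 1, 0, 40, 0, 0, 1, 0, 40, 0, 0, 1, 0, 40, 0, 0, 1, 0]
}}

```text
clock: 12.53
position: [0.4646, -0.0958, 0.1464]
ee_rot: [-0.0, 0.679, 0.735, 0.0]
contact_force: [0.1, -0.1, -1.0]
width: 0.0492
gripper_force: 32.5
```

{"api": "apply_moves", "payload": {
  "deltas": [40, 0, 0, 0, 0, 40, 0, 0, 0, 0, 40, 0, 0, 0, 0, 40, 0, 0, 0, 0, 40, 0, 0, 0, 0, 40, 0, 0, 0, 0, 40, 0, 0, 0, 0, 40, 0, 0, 0, 0, 40, 0, 0, 0, 0, 40, 0, 0, 0, 0, 40, 0, 0, 0, 0, 40, 0, 0, 0, 0]
}}

```text
clock: 13.53
position: [0.4646, -0.0958, 0.1464]
ee_rot: [-0.0, 0.678, 0.735, 0.0]
contact_force: [0.3, -0.2, -0.3]
width: 0.0494
gripper_force: 32.5
```

{"api": "apply_moves", "payload": {
  "deltas": [40, 0, 0, 0, 0, 40, 0, 0, 0, 0, 40, 0, 0, 0, 0, 40, 0, 0, 0, 0, 40, 0, 0, 0, 0, 40, 0, 0, 0, 0]
}}

```text
clock: 14.03
position: [0.4646, -0.0958, 0.1464]
ee_rot: [-0.0, 0.679, 0.735, 0.0]
contact_force: [-0.3, 0.7, -0.8]
width: 0.049
gripper_force: 32.5
```

```bash
python3 -c "
from h import *
go((.520,-.275,.08,3.1),(.52,-.275,.0225,3.1))"
```

```text
t 14.03 pos [ 0.4646 -0.0958  0.1464] hd 4.5 w 0.049 F [-0.3  0.7 -0.8] q [-0.35  0.21  1.87  0.    1.06 -0.43] tilt z [ 0.      0.0001 -1.    ]
 -> (0.52, -0.275, 0.08, 3.1) [-183.1   41.    66.4] 1.4
 -> (0.52, -0.275, 0.0225, 3.1) [-183.1   41.   123.9] 1.4
```

{"api": "apply_moves", "payload": {
  "deltas": [40, 0, 0, -15, 0, 40, -10, 2, -30, 0, 40, -40, 9, -30, 0, 40, -75, 17, -30, 0, 40, -110, 25, -25, 1, 40, -145, 33, 0, 1, 40, -170, 38, 20, 1, 40, -183, 41, 40, 1, 40, -183, 41, 66, 1, 40, -183, 41, 80, 1, 40, -183, 41, 80, 1, 40, -183, 41, 80, 1]
}}

```text
clock: 15.03
position: [0.5196, -0.2747, 0.0657]
ee_rot: [-0.001, 0.685, 0.729, -0.0]
contact_force: [-0.9, 0.2, -0.4]
width: 0.0494
gripper_force: 32.5
```

```bash
python3 -c "
from h import *
p=get_image('scene');save(p,'s4',4,(135,220,285,350));go((.52,-.275,.0225,3.1))"
```

```text
t 15.08 pos [ 0.5204 -0.2751  0.0669] hd 3.6 w 0.0492 F [ 0.4 -0.7  0.7] q [-0.6   0.45  1.73  0.    0.96 -0.67] tilt z [ 0.0006 -0.0003 -1.    ]
 -> (0.52, -0.275, 0.0225, 3.1) [ 0.2 -0.5 44.4] 0.5
```

View pics/s4.png

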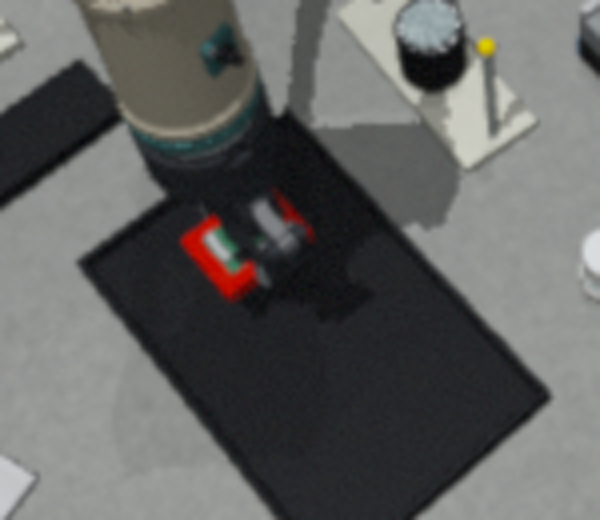

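Red hangs over the near half of the tray (220,260). I'll lower it gently until it touches.

{"api": "apply_moves", "payload": {
  "deltas": [40, 0, 0, 15, 0, 40, 0, 0, 30, 0, 40, 0, 0, 37, 0, 40, 0, 0, 41, 0, 40, 0, 0, 43, 0, 40, 0, 0, 44, 0, 40, 0, 0, 44, 0, 40, 0, 0, 44, 0]
}}

```text
clock: 15.75
position: [0.5205, -0.2752, 0.0231]
ee_rot: [0.001, 0.685, 0.729, 0.0]
contact_force: [-0.4, 0.5, 0.7]
width: 0.0492
gripper_force: 32.5
```

{"api": "apply_moves", "payload": {
  "deltas": [40, 0, 0, 1, 0, 40, 0, 0, 2, 0, 40, 0, 0, 2, 0, 40, 0, 0, 2, 0]
}}

```text
clock: 16.08
position: [0.5204, -0.2752, 0.0217]
ee_rot: [0.001, 0.685, 0.729, 0.0]
contact_force: [-0.8, 0.3, 5.9]
width: 0.0494
gripper_force: 33.2
```

{"api": "apply_moves", "payload": {
  "deltas": [52, 0, 0, 0, 0, 56, 0, 0, 0, 0, 62, 0, 0, 0, 0, 62, 0, 0, 0, 0, 62, 0, 0, -10, 0, 62, 0, 0, -40, 0, 62, 0, 0, -80, 0, 62, 0, 0, -120, 0, 62, 0, 0, -150, 0, 62, 0, 0, -150, 0]
}}

```text
clock: 16.92
position: [0.5236, -0.2773, 0.1785]
ee_rot: [0.007, 0.685, 0.729, 0.001]
contact_force: [0.4, 0.8, -0.2]
width: 0.062
gripper_force: 0.0
```

```bash
python3 -c "
from h import *
for n in('top','scene'):
    p=get_image(n); print(n,'white',blobs(p,'white',.044,(.52,-.01),(.74,.26),60),'green',blobs(p,'green',.044,(.52,-.01),(.74,.26),12),'red',blobs(p,'red',.044,(.52,-.01),(.74,.26),12),'redtray',blobs(p,'red',.019,(.42,-.37),(.72,-.18),12))
go((.6455,.0515,.16,4.8))"
```

```text
top white [(np.int32(255), array([0.6441, 0.0504]), array([0.6444, 0.0516], dtype=float32), 94.9, [0.055, 0.067])] green [(np.int32(78), array([0.6448, 0.0549]), array([0.6452, 0.0537], dtype=float32), 89.1, [0.027, 0.035])] red [] redtray [(np.int32(70), array([ 0.5356, -0.2978]), array([ 0.5321, -0.2944], dtype=float32), 177.4, [0.029, 0.038]), (np.int32(89), array([ 0.4986, -0.2833]), array([ 0.4993, -0.2827], dtype=float32), 93.5, [0.019, 0.056])]
scene white [(np.int32(313), array([0.6476, 0.0491]), array([0.6467, 0.0518], dtype=float32), 95.1, [0.057, 0.072])] green [(np.int32(91), array([0.6452, 0.0578]), array([0.6458, 0.0574], dtype=float32), 97.7, [0.031, 0.037])] red [] redtray [(np.int32(389), array([ 0.5257, -0.277 ]), array([ 0.5236, -0.2754], dtype=float32), 94.1, [0.064, 0.073])]
t 17.02 pos [ 0.5207 -0.2754  0.1726] hd 3.5 w 0.0622 F [-0.2  1.  -0.7] q [-0.6   0.35  1.6   0.    1.2  -0.67] tilt z [ 0.0034 -0.0023 -1.    ]
 -> (0.6455, 0.0515, 0.16, 4.8) [318.5 144.8  12.3] -1.3
```

{"api": "apply_moves", "payload": {
  "deltas": [62, 30, 14, 0, 0, 62, 65, 30, 0, 0, 62, 100, 46, 0, 0, 62, 138, 63, 0, 0, 62, 176, 80, 0, 0, 62, 214, 97, 0, 0, 62, 250, 114, 0, 0, 62, 285, 130, 0, -1, 66, 310, 141, 10, -1, 66, 319, 145, 40, -1, 66, 319, 145, 70, -1, 66, 319, 145, 80, -1]
}}

```text
clock: 18.02
position: [0.6408, 0.0538, 0.0843]
ee_rot: [-0.004, 0.678, 0.735, -0.004]
contact_force: [-1.1, 0.3, -0.6]
width: 0.0657
gripper_force: 0.0
```

```bash
python3 -c "
from h import *
go((.6455,.0517,.047,4.9))"
```

```text
t 18.02 pos [0.6408 0.0538 0.0843] hd 4.7 w 0.0657 F [-1.1  0.3 -0.6] q [-0.02  0.5   1.57  0.    1.08 -0.11] tilt z [-0.0114  0.0003 -0.9999]
 -> (0.6455, 0.0517, 0.047, 4.9) [-2.5  4.9 37.3] -0.2
```

{"api": "apply_moves", "payload": {
  "deltas": [66, 0, 0, 15, 0, 66, 0, 0, 30, 0, 66, 0, 0, 38, 0, 66, 0, 0, 38, 0, 66, 0, 0, 38, 0]
}}

```text
clock: 18.43
position: [0.6446, 0.052, 0.0521]
ee_rot: [-0.001, 0.679, 0.734, -0.0]
contact_force: [0.1, -0.4, -1.2]
width: 0.0661
gripper_force: 0.0
```

```bash
python3 -c "
from h import *
go((.6455,.0517,.047,4.9))"
```

```text
t 18.43 pos [0.6446 0.052  0.0521] hd 4.5 w 0.0661 F [ 0.1 -0.4 -1.2] q [-0.03  0.54  1.61  0.    1.   -0.11] tilt z [-0.0014  0.0001 -1.    ]
 -> (0.6455, 0.0517, 0.047, 4.9) [-0.3  0.9  5.1] -0.4
```

{"api": "apply_moves", "payload": {
  "deltas": [66, 0, 1, 3, 0, 66, 0, 1, 5, 0, 58, 0, 1, 5, 0, 50, 0, 1, 5, 0, 40, 0, 1, 5, 0, 40, 0, 1, 5, 0, 40, 0, 1, 5, 0, 40, 0, 1, 5, 0]
}}

```text
clock: 19.1
position: [0.6465, 0.0525, 0.0482]
ee_rot: [0.0, 0.678, 0.735, 0.0]
contact_force: [0.7, -0.3, 5.0]
width: 0.0492
gripper_force: 32.8
```

```bash
python3 -c "
from h import *
go((.465,-.0962,.20,4.5),(.465,-.0962,.147,4.5))"
```

```text
t 19.1 pos [0.6465 0.0525 0.0482] hd 4.5 w 0.0492 F [ 0.7 -0.3  5. ] q [-0.03  0.54  1.61  0.    0.99 -0.11] tilt z [ 0.0013 -0.     -1.    ]
 -> (0.465, -0.0962, 0.2, 4.5) [-133.8 -192.5 -152. ] 0.0
 -> (0.465, -0.0962, 0.147, 4.5) [-133.8 -192.5  -99. ] 0.0
```

{"api": "apply_moves", "payload": {
  "deltas": [40, 0, 0, -15, 0, 40, 0, 0, -50, 0, 40, 0, 0, -90, 0, 40, -4, -5, -130, 0, 40, -20, -29, -150, 0, 40, -38, -55, -150, 0, 40, -56, -81, -150, 0, 40, -75, -108, -150, 0, 40, -93, -134, -150, 0, 40, -112, -160, -150, 0, 40, -125, -180, -150, 0, 40, -134, -193, -150, 0]
}}

```text
clock: 20.1
position: [0.4615, -0.0972, 0.197]
ee_rot: [-0.001, 0.679, 0.734, -0.001]
contact_force: [0.4, -1.0, -0.4]
width: 0.049
gripper_force: 32.2
```

{"api": "apply_moves", "payload": {
  "deltas": [40, 0, 0, 10, 0, 40, 0, 0, 25, 0, 40, 0, 0, 40, 0, 40, 0, 0, 46, 0, 40, 0, 0, 48, 0, 40, 0, 0, 48, 0, 40, 0, 0, 48, 0]
}}

```text
clock: 20.68
position: [0.4649, -0.0962, 0.1496]
ee_rot: [0.0, 0.678, 0.735, 0.0]
contact_force: [0.3, 1.2, -0.5]
width: 0.0489
gripper_force: 32.2
```

```bash
python3 -c "
from h import *
held('white');go((.465,-.0962,.148,4.6))"
```

```text
top white [(np.int32(356), array([ 0.5363, -0.1192]), array([ 0.5438, -0.125 ], dtype=float32), 82.5, [0.066, 0.128]), (np.int32(22), array([ 0.5501, -0.0251]), array([ 0.5485, -0.0258], dtype=float32), 179.0, [0.014, 0.022]), (np.int32(10), array([ 0.5389, -0.061 ]), array([ 0.539, -0.06 ], dtype=float32), 134.3, [0.01, 0.023]), (np.int32(9), array([ 0.5029, -0.0193]), array([ 0.5022, -0.0196], dtype=float32), 179.0, [0.008, 0.016]), (np.int32(7), array([ 0.4984, -0.0491]), array([ 0.4976, -0.049 ], dtype=float32), 89.1, [0.008, 0.013]), (np.int32(24), array([ 0.4516, -0.0704]), array([ 0.4527, -0.0708], dtype=float32), 178.7, [0.011, 0.027]), (np.int32(87), array([ 0.4255, -0.1419]), array([ 0.4277, -0.1403], dtype=float32), 164.3, [0.022, 0.054]), (np.int32(6), array([ 0.4491, -0.1807]), array([ 0.4489, -0.181 ], dtype=float32), 43.4, [0.006, 0.015]), (np.int32(8), array([ 0.4444, -0.1291]), array([ 0.445 , -0.1294], dtype=float32), 89.1, [0.008, 0.011]), (np.int32(261), array([ 0.3972, -0.088 ]), array([ 0.4003, -0.0895], dtype=float32), 89.1, [0.051, 0.056]), (np.int32(5), array([ 0.412, -0.018]), array([ 0.412, -0.018], dtype=float32), 70.6, [0.005, 0.015]), (np.int32(6), array([ 0.4056, -0.173 ]), array([ 0.4056, -0.1735], dtype=float32), 178.0, [0.005, 0.016]), (np.int32(20), array([ 0.4064, -0.1893]), array([ 0.4053, -0.1907], dtype=float32), 178.0, [0.013, 0.022])] balls [array([ 0.3941, -0.0954])]
scene white [(np.int32(579), array([ 0.44  , -0.0024]), array([ 0.44  , -0.0047], dtype=float32), 154.0, [0.069, 0.107])] balls [array([ 0.3953, -0.0949]), array([ 0.5351, -0.0957])]
t 20.78 pos [ 0.465  -0.0964  0.15  ] hd 4.6 w 0.0488 F [-1.  -0.6 -0.3] q [-0.35  0.21  1.87  0.    1.07 -0.43] tilt z [ 0.0014 -0.0004 -1.    ]
 -> (0.465, -0.0962, 0.148, 4.6) [0.2 0.  2. ] -0.0
```

View pics/held_white_scene.png

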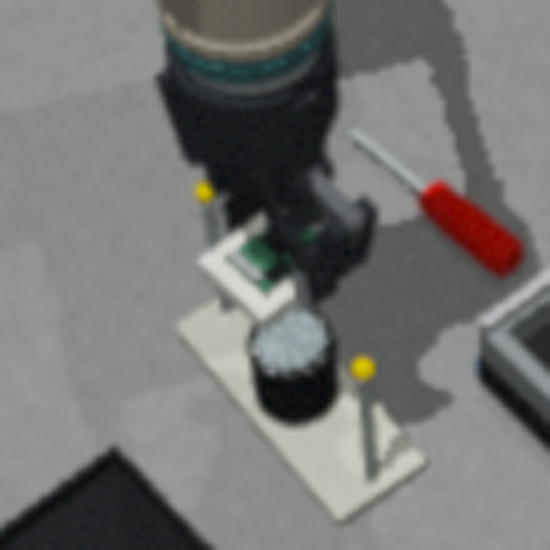

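White is held level in the same place, about 2 mm high. I'll trim and hold.

{"api": "apply_moves", "payload": {
  "deltas": [40, 0, 0, 1.5, 0, 40, 0, 0, 1.5, 0, 40, 0, 0, 1.5, 0, 40, 0, 0, 1.5, 0, 40, 0, 0, 1.5, 0, 40, 0, 0, 1.5, 0, 40, 0, 0, 1.5, 0, 40, 0, 0, 1.5, 0, 40, 0, 0, 1.5, 0, 40, 0, 0, 1.5, 0, 40, 0, 0, 1.5, 0, 40, 0, 0, 1.5, 0]
}}

```text
clock: 21.78
position: [0.4643, -0.0964, 0.148]
ee_rot: [0.0, 0.678, 0.735, 0.0]
contact_force: [-0.2, -0.1, -0.1]
width: 0.0491
gripper_force: 32.2
```

{"api": "apply_moves", "payload": {
  "deltas": [40, 0, 0, 0, 0, 40, 0, 0, 0, 0, 40, 0, 0, 0, 0, 40, 0, 0, 0, 0, 40, 0, 0, 0, 0, 40, 0, 0, 0, 0, 40, 0, 0, 0, 0, 40, 0, 0, 0, 0, 40, 0, 0, 0, 0, 40, 0, 0, 0, 0, 40, 0, 0, 0, 0, 40, 0, 0, 0, 0]
}}

```text
clock: 22.78
position: [0.4642, -0.0964, 0.1479]
ee_rot: [-0.0, 0.678, 0.735, 0.0]
contact_force: [0.6, -0.7, -0.4]
width: 0.0493
gripper_force: 32.2
```

{"api": "apply_moves", "payload": {
  "deltas": [40, 0, 0, 0, 0, 40, 0, 0, 0, 0, 40, 0, 0, 0, 0, 40, 0, 0, 0, 0, 40, 0, 0, 0, 0, 40, 0, 0, 0, 0]
}}

```text
clock: 23.28
position: [0.4642, -0.0964, 0.1479]
ee_rot: [0.0, 0.678, 0.735, 0.0]
contact_force: [1.0, -0.1, -0.5]
width: 0.0489
gripper_force: 32.2
```

```bash
python3 -c "
from h import *
go((.62,-.269,.068,3.1),(.62,-.269,.0235,3.1))"
```

```text
t 23.28 pos [ 0.4642 -0.0964  0.1479] hd 4.5 w 0.0489 F [ 1.  -0.1 -0.5] q [-0.35  0.21  1.87  0.    1.06 -0.43] tilt z [ 0.0001  0.0001 -1.    ]
 -> (0.62, -0.269, 0.068, 3.1) [-184.4  141.6   79.9] 1.4
 -> (0.62, -0.269, 0.0235, 3.1) [-184.4  141.6  124.4] 1.4
```

{"api": "apply_moves", "payload": {
  "deltas": [40, 0, 0, -15, 0, 40, 0, 0, -35, 0, 40, -20, 15, -40, 0, 40, -45, 35, -40, 0, 40, -72, 55, -40, 0, 40, -100, 77, -40, 1, 40, -128, 98, -30, 1, 40, -155, 119, -5, 1, 40, -175, 134, 20, 1, 40, -184, 142, 50, 1, 40, -184, 142, 75, 1, 40, -184, 142, 80, 1]
}}

```text
clock: 24.28
position: [0.6178, -0.2677, 0.0622]
ee_rot: [-0.005, 0.685, 0.728, -0.001]
contact_force: [-1.7, 0.4, -0.9]
width: 0.0495
gripper_force: 32.2
```

{"api": "apply_moves", "payload": {
  "deltas": [40, 0, 0, 10, 0, 40, 0, 0, 20, 0, 40, 0, 0, 30, 0, 40, 0, 0, 37, 0, 40, 0, 0, 41, 0, 40, 0, 0, 43, 0, 40, 0, 0, 43, 0, 40, 0, 0, 43, 0]
}}

```text
clock: 24.95
position: [0.6207, -0.2686, 0.0255]
ee_rot: [0.0, 0.685, 0.729, 0.0]
contact_force: [0.4, 0.2, 0.1]
width: 0.049
gripper_force: 32.2
```

{"api": "apply_moves", "payload": {
  "deltas": [40, 0, 0, 1, 0, 40, 0, 0, 2, 0, 40, 0, 0, 2.5, 0, 40, 0, 0, 2.5, 0, 40, 0, 0, 2.5, 0]
}}

```text
clock: 25.37
position: [0.6207, -0.2687, 0.0232]
ee_rot: [0.001, 0.685, 0.729, 0.0]
contact_force: [0.7, 0.9, 4.8]
width: 0.0493
gripper_force: 32.7
```

{"api": "apply_moves", "payload": {
  "deltas": [52, 0, 0, 0, 0, 56, 0, 0, 0, 0, 62, 0, 0, 0, 0, 62, 0, 0, 0, 0, 62, 0, 0, -10, 0, 62, 0, 0, -40, 0, 62, 0, 0, -80, 0, 62, 0, 0, -120, 0, 62, 0, 0, -160, 0, 62, 0, 0, -180, 0, 62, 0, 0, -180, 0]
}}

```text
clock: 26.28
position: [0.6232, -0.2701, 0.2103]
ee_rot: [0.006, 0.685, 0.729, 0.002]
contact_force: [1.0, -0.6, 0.1]
width: 0.062
gripper_force: 0.0
```

```bash
python3 -c "
from h import *
for n in('top','scene'):
    p=get_image(n); print(n,blobs(p,'blue',.012,(.3,.1),(.5,.3),20),blobs(p,'green',.014,(.3,.1),(.5,.3),10),'redtray',blobs(p,'red',.019,(.42,-.37),(.72,-.18),12),'w',blobs(p,'white',.019,(.55,-.37),(.72,-.18),60),[(at(p,r['point'],0)[:2],r['score']) for r in place_of('carrier_blue',p)])
    save(p,'t5'+n,4,(170,200,270,280) if n=='top' else (260,140,360,220))
go((.416,.212,.16,-8),(.416,.212,.06,-8))"
```

```text
top [(np.int32(190), array([0.4132, 0.2118]), array([0.4143, 0.2124], dtype=float32), 82.0, [0.052, 0.066])] [(np.int32(131), array([0.4081, 0.1372]), array([0.4078, 0.1375], dtype=float32), 150.4, [0.018, 0.124]), (np.int32(95), array([0.4144, 0.2083]), array([0.4145, 0.208 ], dtype=float32), 89.1, [0.032, 0.035])] redtray [] w [(np.int32(129), array([ 0.6245, -0.2872]), array([ 0.6199, -0.2817], dtype=float32), 11.3, [0.045, 0.058])] [(array([0.413 , 0.2062]), 0.64), (array([ 0.6589, -0.1021]), 0.41), (array([0.3485, 0.4898]), 0.35)]
scene [(np.int32(153), array([0.4206, 0.2089]), array([0.4184, 0.2117], dtype=float32), 83.9, [0.059, 0.071])] [(np.int32(74), array([0.4157, 0.2118]), array([0.4159, 0.2147], dtype=float32), 83.3, [0.033, 0.046])] redtray [(np.int32(343), array([ 0.5264, -0.2807]), array([ 0.5241, -0.2765], dtype=float32), 93.5, [0.064, 0.07])] w [(np.int32(379), array([ 0.6235, -0.2707]), array([ 0.6226, -0.2686], dtype=float32), 93.3, [0.056, 0.069])] [(array([0.4078, 0.2095]), 0.88)]
t 26.48 pos [ 0.6194 -0.268   0.2011] hd 3.5 w 0.062 F [ 0.3  0.  -0.1] q [-0.51  0.45  1.35  0.    1.35 -0.57] tilt z [-0.0025  0.0015 -1.    ]
 -> (0.416, 0.212, 0.16, -8) [ 491.6 -173.2   42.3] 11.5
 -> (0.416, 0.212, 0.06, -8) [ 491.5 -173.   142.3] 11.5
```

View pics/t5top.png

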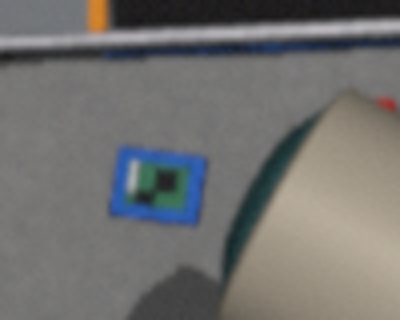

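Blue lies at (158,185) in the crop with its long side along world y, at a heading of about 82.5°. I'll move over it.

{"api": "apply_moves", "payload": {
  "deltas": [66, 30, -11, 0, 0, 66, 65, -23, 0, 0, 66, 104, -37, 0, 0, 66, 143, -50, 0, 0, 66, 182, -64, 0, 2, 66, 221, -78, 0, 4, 66, 260, -92, 0, 6, 66, 299, -106, 10, 8, 66, 338, -120, 20, 11, 66, 377, -133, 30, 11, 66, 416, -147, 40, 11, 66, 450, -159, 40, 11]
}}

```text
clock: 27.48
position: [0.4301, 0.1718, 0.1593]
ee_rot: [-0.002, 0.752, 0.66, -0.003]
contact_force: [0.9, 0.0, 0.1]
width: 0.0663
gripper_force: 0.0
```

{"api": "apply_moves", "payload": {
  "deltas": [66, 25, -8, 0, 0, 66, 41, -14, 30, 0, 66, 41, -14, 65, 0, 66, 41, -14, 90, 0, 66, 41, -14, 95, 0, 66, 41, -14, 95, 0, 66, 41, -14, 95, 0]
}}

```text
clock: 28.07
position: [0.4254, 0.2131, 0.0673]
ee_rot: [-0.0, 0.752, 0.66, -0.0]
contact_force: [0.8, -0.9, 0.1]
width: 0.0663
gripper_force: 0.0
```

```bash
python3 -c "
from h import *
go((.416,.212,.018,-7.5))
p=get_image('scene');save(p,'s6',4,(250,100,390,230))"
```

```text
t 28.07 pos [0.4254 0.2131 0.0673] hd -7.5 w 0.0663 F [ 0.8 -0.9  0.1] q [0.32 0.31 1.97 0.   0.86 0.45] tilt z [-0.0009 -0.0003 -1.    ]
 -> (0.416, 0.212, 0.018, -7.5) [-2.3 -9.1 49.3] 0.0
```

View pics/s6.png

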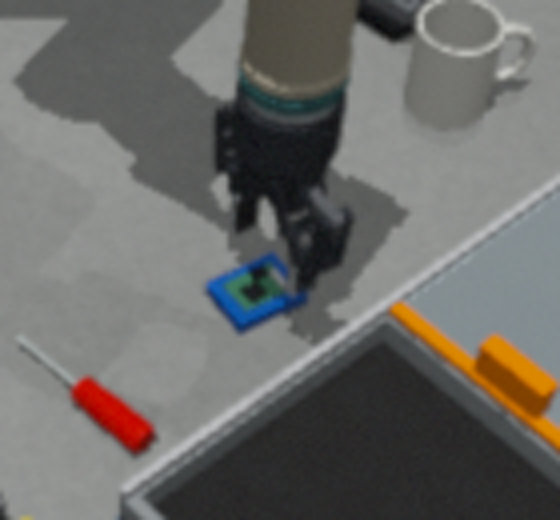

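{"api": "apply_moves", "payload": {
  "deltas": [66, -2, -9, 0, 0, 66, -2, -9, 15, 0, 66, -2, -9, 30, 0, 66, -2, -9, 40, 0, 66, -2, -9, 46, 0, 66, -2, -9, 49, 0, 66, -2, -9, 49, 0, 56, -2, -9, 49, 0, 40, -2, -9, 49, 0, 40, -2, -9, 49, 0, 40, -2, -9, 49, 0, 40, -2, -9, 49, 0]
}}

```text
clock: 29.12
position: [0.4166, 0.2126, 0.0194]
ee_rot: [0.0, 0.752, 0.66, 0.001]
contact_force: [-1.5, -1.2, 5.9]
width: 0.0486
gripper_force: 31.6
```

```bash
python3 -c "
from h import *
go((.630,.095,.13,4.5),(.63,.095,.048,1.4))"
```

```text
t 29.12 pos [0.4166 0.2126 0.0194] hd -7.5 w 0.0486 F [-1.5 -1.2  5.9] q [0.32 0.37 2.05 0.   0.72 0.45] tilt z [ 0.0015  0.0005 -1.    ]
 -> (0.63, 0.095, 0.13, 4.5) [ -88.9  227.  -110.3] -12.0
 -> (0.63, 0.095, 0.048, 1.4) [-88.9 226.9 -28.3] -8.9
```

{"api": "apply_moves", "payload": {
  "deltas": [40, 0, 0, -15, 0, 40, 0, 0, -50, 0, 40, 0, 0, -90, 0, 40, 0, 0, -125, 0, 40, -5, 20, -140, -2, 40, -15, 52, -140, -4, 40, -25, 88, -140, -6, 40, -35, 124, -140, -9, 40, -46, 160, -140, -9, 40, -56, 195, -130, -9, 40, -64, 216, -120, -9, 40, -64, 224, -100, -9]
}}

```text
clock: 30.12
position: [0.6354, 0.1175, 0.1198]
ee_rot: [0.003, 0.698, 0.716, 0.003]
contact_force: [0.5, -0.2, -1.3]
width: 0.0487
gripper_force: 31.8
```

{"api": "apply_moves", "payload": {
  "deltas": [40, 0, 0, 15, 0, 40, 0, 0, 30, 0, 40, 0, 0, 45, 0, 40, 0, 0, 55, 0, 40, 0, 0, 60, 0, 40, 0, 0, 60, 0, 40, 0, 0, 60, 0]
}}

```text
clock: 30.7
position: [0.6301, 0.12, 0.0588]
ee_rot: [0.0, 0.697, 0.717, 0.0]
contact_force: [-0.3, 0.2, -0.7]
width: 0.0491
gripper_force: 31.8
```

```bash
python3 -c "
from h import *
go((.63,.12,.0495,1.4))"
```

```text
t 30.7 pos [0.6301 0.12   0.0588] hd 1.6 w 0.0491 F [-0.3  0.2 -0.7] q [0.08 0.52 1.61 0.   1.01 0.05] tilt z [ 0.0005  0.0001 -1.    ]
 -> (0.63, 0.12, 0.0495, 1.4) [-0.  -0.1  9.3] 0.2
```

{"api": "apply_moves", "payload": {
  "deltas": [40, 0, 0, 4, 0, 40, 0, 0, 7, 0, 40, 0, 0, 9, 0, 40, 0, 0, 10, 0, 40, 0, 0, 10, 0]
}}

```text
clock: 31.12
position: [0.6301, 0.1199, 0.0495]
ee_rot: [0.0, 0.697, 0.717, 0.0]
contact_force: [-1.9, -1.2, 4.0]
width: 0.0488
gripper_force: 32.2
```

{"api": "apply_moves", "payload": {
  "deltas": [52, 0, 0, 0, 0, 56, 0, 0, 0, 0, 62, 0, 0, 0, 0, 62, 0, 0, 0, 0, 62, 0, 0, -10, 0, 62, 0, 0, -40, 0, 62, 0, 0, -80, 0, 62, 0, 0, -110, -7, 62, 10, 0, -110, -14, 62, 40, 0, -110, -21, 62, 75, 0, -110, -28, 62, 100, 0, -110, -35]
}}

```text
clock: 32.12
position: [0.6273, 0.2219, 0.1598]
ee_rot: [0.0, 0.447, 0.894, 0.001]
contact_force: [1.1, 0.6, -0.1]
width: 0.062
gripper_force: 0.0
```

{"api": "apply_moves", "payload": {
  "deltas": [62, 0, 0, 0, -7, 62, 0, 0, 0, -14, 62, 0, 0, 0, -21, 62, 0, 0, 0, -28, 62, 0, 0, 0, -35, 62, 0, 0, 0, -42, 62, 0, 0, 0, -49, 62, 0, 0, 0, -55, 62, 0, 0, 0, -55, 62, 0, 0, 0, -55]
}}

```text
clock: 32.95
position: [0.6273, 0.2199, 0.159]
ee_rot: [0.0, -0.012, 1.0, 0.0]
contact_force: [-0.7, 0.3, 0.0]
width: 0.062
gripper_force: 0.0
```

```bash
python3 -c "
from h import *
for n in('top','scene'):
    p=get_image(n); print(n,blobs(p,'blue',.042,(.53,.02),(.72,.26),20)); print([(at(p,r['point'],.093)[:2],r['score']) for r in place_of('guard_handle',p)][:1])
    if n=='scene': save(p,'s7',3,(180,130,440,320))
go((.6248,.2585,.09,91.5))"
```

```text
top [(np.int32(274), array([0.6292, 0.12  ]), array([0.6304, 0.1208], dtype=float32), 89.6, [0.059, 0.07])]
[(array([0.6231, 0.2556]), 0.86)]
scene [(np.int32(280), array([0.6336, 0.1174]), array([0.632 , 0.1198], dtype=float32), 92.1, [0.06, 0.078])]
[(array([0.6249, 0.2622]), 0.85)]
t 33.15 pos [0.6272 0.2199 0.1587] hd 91.5 w 0.0618 F [ 0.2 -0.1 -0.1] q [ 0.23  0.46  1.44  0.    1.24 -1.36] tilt z [ 0.0002  0.0001 -1.    ]
 -> (0.6248, 0.2585, 0.09, 91.5) [ 1.4 38.7 68.7] -0.0
```

View pics/s7.png

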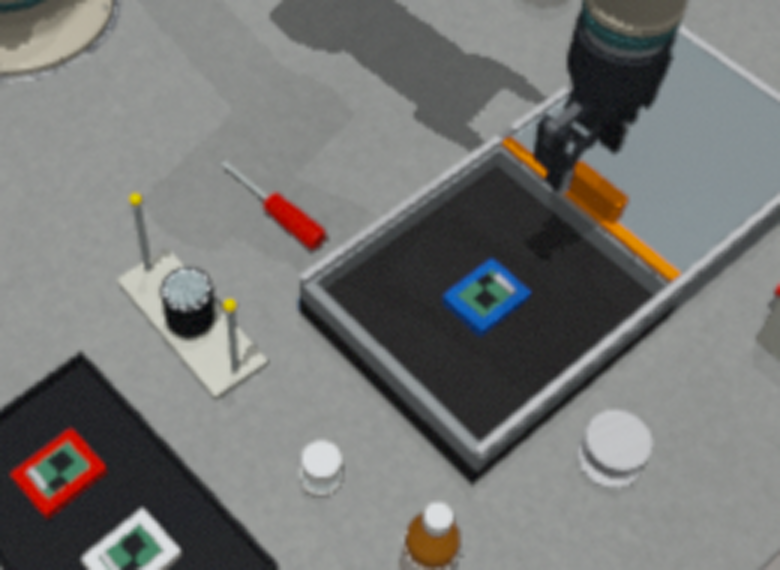

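Blue lies flat in the chamber at (487,293), and red and white lie flat in the tray. The handle is at (597,190). I'll pinch it.

{"api": "apply_moves", "payload": {
  "deltas": [62, 1, 25, 0, 0, 62, 1, 39, 0, 0, 62, 1, 39, 0, 0, 62, 1, 39, 30, 0, 62, 1, 39, 55, 0, 62, 1, 39, 68, 0, 62, 1, 39, 68, 0, 10, 1, 39, 68, 0, 10, 1, 39, 68, 0, 10, 1, 39, 68, 0, 10, 1, 39, 68, 0, 10, 1, 39, 68, 0]
}}

```text
clock: 34.15
position: [0.6262, 0.2589, 0.0922]
ee_rot: [0.002, -0.013, 1.0, 0.0]
contact_force: [0.2, 0.3, 4.7]
width: 0.0172
gripper_force: 32.3
```

{"api": "apply_moves", "payload": {
  "deltas": [10, 0, 0, 0, 0, 10, 0, 0, 0, 0, 10, 0, 0, 0, 0]
}}

```text
clock: 34.4
position: [0.6262, 0.2589, 0.0922]
ee_rot: [0.002, -0.013, 1.0, 0.0]
contact_force: [-0.1, -0.3, 5.8]
width: 0.0173
gripper_force: 32.6
```

{"api": "apply_moves", "payload": {
  "deltas": [10, 0, -8, 0, 0, 10, 0, -28, 0, 0, 10, 0, -52, 0, 0, 10, 0, -78, 0, 0, 10, 0, -104, 0, 0, 10, 0, -130, 0, 0, 10, 0, -156, 0, 0, 10, 0, -182, 0, 0, 10, 0, -206, 0, 0, 10, 0, -222, 0, 0, 10, 0, -232, 0, 0, 10, 0, -236, 0, 0]
}}

```text
clock: 35.4
position: [0.6324, 0.0215, 0.0922]
ee_rot: [0.001, -0.013, 1.0, 0.0]
contact_force: [-1.1, 1.2, 7.7]
width: 0.017
gripper_force: 32.8
```

{"api": "apply_moves", "payload": {
  "deltas": [10, 0, -3, 0, 0, 10, 0, -7, 0, 0, 10, 0, -11, 0, 0, 10, 0, -14, 0, 0, 10, 0, -17, 0, 0, 10, 0, -17, 0, 0]
}}

```text
clock: 35.9
position: [0.6327, 0.0088, 0.0922]
ee_rot: [0.001, -0.013, 1.0, 0.003]
contact_force: [-0.6, 8.6, 7.3]
width: 0.0173
gripper_force: 32.8
```

{"api": "apply_moves", "payload": {
  "deltas": [10, 0, -3, 0, 0, 10, 0, -3, 0, 0, 10, 0, 2, 0, 0, 10, 0, 2, 0, 0, 50, 0, 2, 0, 0, 50, 0, 2, 0, 0, 50, 0, 2, 0, 0, 60, 0, 2, -20, 0, 60, 0, 2, -60, 0, 60, 0, 2, -100, 0, 60, 0, 2, -130, 0, 60, 0, 2, -130, 0]
}}

```text
clock: 36.9
position: [0.6357, 0.0073, 0.2279]
ee_rot: [0.007, -0.013, 1.0, -0.001]
contact_force: [0.8, 0.7, 0.7]
width: 0.0603
gripper_force: 0.0
```

{"api": "apply_moves", "payload": {
  "deltas": [60, 20, 20, -10, 0, 60, 50, 50, -20, 0, 60, 85, 80, -20, 0, 60, 120, 110, -20, 0, 60, 150, 140, -20, 0, 60, 180, 170, -20, 0, 60, 200, 200, -20, 0, 60, 200, 230, -20, 0, 60, 200, 260, -20, 0, 60, 200, 280, -20, 0, 60, 200, 280, -20, 0, 60, 200, 280, -20, 0]
}}

```text
clock: 37.9
position: [0.4239, 0.2828, 0.2396]
ee_rot: [-0.001, -0.015, 1.0, -0.001]
contact_force: [-0.0, -0.3, -0.6]
width: 0.06
gripper_force: 0.0
```

```bash
python3 -c "
from h import *
for n in('top','scene'):
    p=get_image(n); print(n,[(at(p,r['point'],.093)[:2],r['score']) for r in place_of('guard_handle',p)][:1],blobs(p,'blue',.042,(.53,.02),(.72,.26),20),blobs(p,'red',.017,(.42,-.37),(.72,-.18),12),blobs(p,'white',.017,(.55,-.37),(.72,-.18),60))
    save(p,'fin_'+n,1.4)
go((.63,.0085,.09,91.5))"
```

```text
top [(array([0.632 , 0.0093]), 0.68)] [] [(np.int32(313), array([ 0.5202, -0.2759]), array([ 0.5203, -0.2759], dtype=float32), 93.4, [0.061, 0.073])] [(np.int32(245), array([ 0.6201, -0.2709]), array([ 0.6207, -0.2704], dtype=float32), 89.1, [0.054, 0.068])]
scene [(array([0.6392, 0.0043]), 0.79)] [] [(np.int32(391), array([ 0.5244, -0.2758]), array([ 0.5226, -0.2745], dtype=float32), 93.3, [0.064, 0.074])] [(np.int32(365), array([ 0.623 , -0.2701]), array([ 0.622 , -0.2681], dtype=float32), 93.8, [0.056, 0.069])]
t 38.1 pos [0.4245 0.2812 0.2401] hd 91.5 w 0.06 F [-0.1 -0.1  0. ] q [ 0.45  0.18  1.65 -0.    1.31 -1.15] tilt z [-0.0006 -0.0007 -1.    ]
 -> (0.63, 0.0085, 0.09, 91.5) [-198.6 -277.8  150.2] -0.0
```

View pics/fin_top.png

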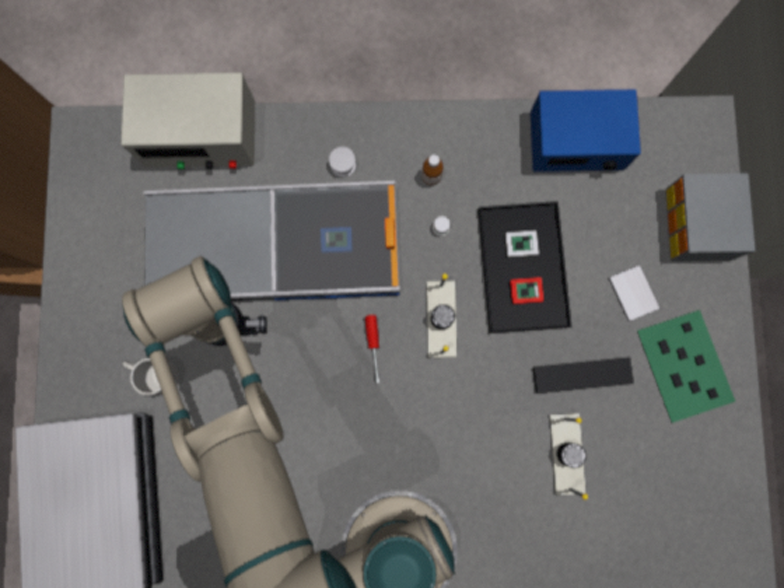

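View pics/fin_scene.png

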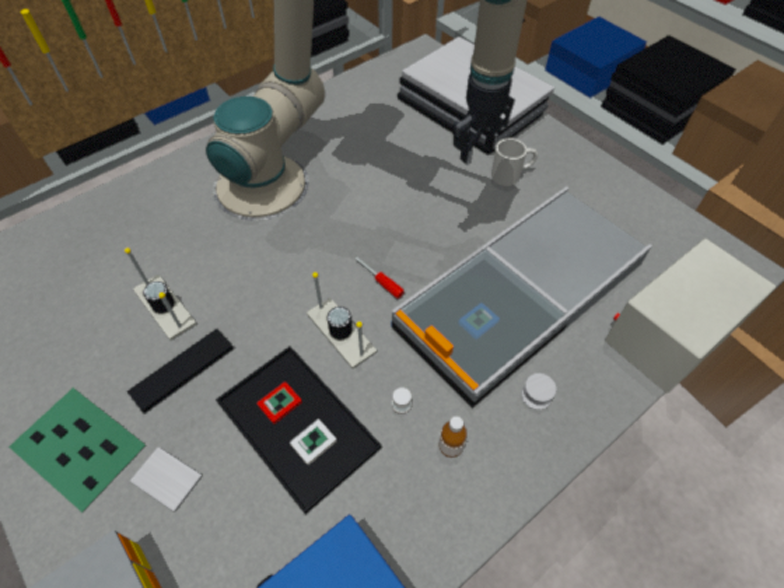

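The final views show the guard shut with its handle at (390,233) in the top view and blue under it at (336,239). Red (527,290) and white (522,243) lie flat in the tray, and nothing else has moved, so I'm handing in.

```bash
python3 -c "
from rig import *
print(sign_off())"
```

```text
the job is handed in; nothing more can be done
None
```

The job is handed in: red and then white (there was no yellow) were each held for over two seconds above the viewer and set flat in the tray, blue is in the drying box, and the guard is shut against its stop.

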